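# Line up the lock plate and arm the cleaning laser

## Robot

A 6-joint arm with a two-finger parallel gripper is mounted at the origin on the work surface. World frame = base frame: x ahead of the robot, y to its left, z up, the work surface at z = 0. Lengths are in m, angles in degrees, forces in N, time in s.
With the tool pointing down it reaches from about 0.375 to 0.9 m from the base axis. Payload 3.1 kg.
Tool frame: the origin (TCP) lies on the centre line of the jaws, within the pads' length; the fingertips stand 19 mm ahead of it and the grasp point (between the pads) is the TCP; z points along the fingers, y is the direction in which the jaws open and shut (so a half turn about z gives the same grasp; the last joint's range is limited). The gripper opens to 87 mm and grips with 3 to 60 N. Pads are 19 mm wide; open, the fingers measure 117 mm over their backs; the gripper's body (75 mm by 190 mm) begins 51 mm behind the grasp point.
Start: joints at [-84.712, 30.224, 82.088, -0, 67.689, -10.227], TCP at [0.167, -0.602, 0.242] pointing down, gripper open.
Joint ranges: [-176.69, 176.69], [-43.24, 126.21], [12.49, 139.97], [-82, 262], [0, 151.66], [-163.58, 163.58]. Speed limits (degrees/s): [159.86, 159.86, 180, 180, 180, 180].

## Interface

Orientations are given as a 3x3 rotation matrix whose columns are the frame's x, y, z axes.
In Python, from rig import bot gives the robot as it stands.
- The arm moves only by the tool carry_out, never from a script. Its argument "targets" is a list of rows, each a list of 6 numbers: the shift along the tool's x, y, z each as a share of 200 mm, from -1 to 1, then the turn, a rotation vector about the tool's x, y, z each as a share of pi/2 rad, from -1 to 1. In form: [[dx, dy, dz, ax, ay, az], ...]. A call has 1 to 20 rows; each row is the pose to reach, as a shift and turn from the pose measured when the call began, along the tool's axes at that moment; what a row does not reach only later rows make up. A row lasts 1/8 s, in which the tool goes at most 62.5 mm and 10.7 degrees, less where a joint would pass 70% of its speed; a pose out of reach is approached as far as the arm can. A call with a number of a shift or a turn outside -1 to 1 is refused whole. A call with a gripper value outside its range is refused whole. "jaw" is the gripper's target within -1 to 1 (fully open at 1, half-way at 0, shut at -1), set as the call begins (left out, the last holds). The fingers move at their own pace and stop on an object; the grip force is fixed at half the most. Time passes only in rows, so rows that repeat a pose let the fingers close. It gives the time, the measured TCP pose, the force and the opening at its end, in the units of the state.
- bot.read_state(): the state, without advancing time (a new reading comes with each control period).
- bot.capture(name): name is "scene" or "top" or "wrist"; returns the picture (384x512x3 uint8, blue, green, red); there is no depth.
- bot.camera_info(name): a dict with "camera_matrix" (3x3 intrinsics, pixels), "view" (4x4, takes a point from world to camera coordinates); the wrist camera has in their place "mount" (4x4, takes a point from camera to tool coordinates, whose origin is the TCP and whose axes are the flange's). Camera axes: x right, y down, z forward; pixel columns grow to the right and rows downward; lengths in m; the calibration is good to about 2 mm. A picture is of the moment at which its call begins: read the wrist's pose just before it. camera_info takes no time and is no camera call.
- bot.hand_in(): hands the job in, once; it reports no verdict.
The state is a dict: "time_s": time; "joint_positions": joint angles; "qvel": joint speeds; "tau": joint torques, N m; "position": TCP position; "tcp_rot": TCP orientation; "force": force on the tool from outside, world axes, zero at the start; "moment": the same for the moment, N m; "opening": opening from 0.0 (shut) to 1.0 (fully open).
Only numpy, scipy, OpenCV 4.12 (cv2) and the standard library are available. Lean on these libraries where they do the work, as an engineer would, in place of code of your own. Each camera call takes 0.05 s, during which the arm holds its last target.

## Task

Get the cleaning laser ready for the brass lock plate: first turn the feed knob on the traverse carriage clockwise until the centre of the lock plate is in line with the laser nozzle. Then, on the supply console, swing the safety cover open past upright, flip the toggle beneath it all the way over to on (towards the cover's hinge), and shut the cover fully again, leaving the carriage in line and the bottle, jar and loose hinge on the bench undisturbed.

Things in the scene. Friction and masses are not known exactly. Their poses are not given: they have to be found in the camera images.
- knob_grip (a point): Feed knob on the sliding aluminium carriage (125 x 85 mm) of a low steel bed (300 x 120 mm): black, bar grip 42 mm long, 14 mm thick, top 90 mm above the bench. Point on its vertical axis, 10 mm under the bar's top, 18 mm above the 48 mm disc it rises from. x along the bar, y across it, z up; the axes turn with the knob. The knob rides on the carriage and shifts along the bed as it turns.
- carriage (a joint): Carriage travel along the bed's +y (robot's left), 0 to 0.09 m; starts at 0. Geared to the knob: turning it clockwise seen from above moves knob, carriage and lock plate together to +y, 35 mm per radian. Stays where left; takes about 0.1 N m at the knob.
- lock_plate (a point): Centre of the brass lock plate (44 x 44 mm, 4 mm thick) held upright in jaws on the carriage's far side, 69 mm beyond the knob's axis, same y as that axis; 82 mm above the bench, top edge at 98 mm. x: square to the plate, away from the robot, y: along the bed (carriage travel), z up.
- nozzle (a point): Mouth of the fixed laser head's nozzle (12 mm tube, 82 mm above the bench) that points at the lock plate from the bed's far side, 25 mm from it; the head is a white box, top at 118 mm. x: along the nozzle, away from the robot; y: along the bed, as the lock plate's y. The plate is in line when its offset from this point along this y is zero.
- guard_hinge (a point): Middle of the steel safety cover's hinge line, fixed to the grey console (200 x 220 mm box, flat top 60 mm above the bench), 46 mm above its top. y: along the hinge line, x: level, from the cover's front edge to the hinge (roughly away from the robot), z up. The cover is 100 mm long from hinge to front edge (-x), 64 mm wide, front wall 22 mm deep, sides 12 mm deep.
- guard_ball (a point): Centre of the black ball, 18 mm diameter, on a 7 mm stem that sticks out from the middle of the cover's front edge; 130 mm from the hinge line, at hinge height when closed, 30 mm in front of the cover's edge. It is the cover's handle.
- guard (a joint): Opening angle of the safety cover: 0 closed (level), 1.57 upright, 2.0 fully open, leaning back (more open leaves more room above the toggle). The ball rises and goes over to +x of guard_hinge. Stiff hinge: the cover stays at any angle; 1 to 2 N at the ball moves it.
- toggle_pivot (a point): Pivot of the toggle under the cover, 4 mm above the console's top, 66 mm in front of (-x of) the hinge line and 42 mm lower. Fixed to the console; axes as guard_hinge.
- toggle_tip (a point): Centre of the 12 mm ball at the tip of the steel toggle, 36 mm from the pivot; the lever is 8 mm thick.
- toggle (a joint): Toggle angle: 0 off, leaning 0.45 rad from upright towards the cover's front edge (-x, robot side); 0.9 on, leaning 0.45 rad the other way, towards the hinge (+x). Starts at or within 0.08 rad of off. Stiff: it stays where it is left, 1 to 2 N at the tip moves it; no detent.
- solvent: Bystander to leave alone, between traverse and console: small amber glass bottle, 42 mm across, 85 mm tall. Origin: centre of its underside, z up.
- swab_jar: Bystander to leave alone, between traverse and console: open glass jar, 56 mm across, 70 mm tall. Origin: centre of its underside, z up.
- strap_hinge: Bystander to leave alone, between traverse and console: loose brass butt hinge lying flat, 106 x 34 x 9 mm. Origin: centre of its underside, z up.
Things that resemble listed ones, but are neither listed nor needed, are in the scene too. What is shaped like the part that bears nozzle but green is not meant.

How it is judged (in metres and radians):
On the way, in this order (a step that is already met when the one before it is completed fails the run):
1. the lock plate is in line with the nozzle (5 mm), with the cover still shut and the toggle off (y of lock_plate in the frame of nozzle between -0.005 and 0.005 m and value of joint guard below 0.08 rad and value of joint toggle below 0.3 rad), for 0.2 s.
2. the cover is swung open past upright (value of joint guard above 1.57 rad), for 0.1 s.
3. the toggle is over to on (value of joint toggle above 0.75 rad), for 0.1 s.
At the end, for the whole second after the job is handed in: The lock plate's centre is within 5 mm of the nozzle's axis along the bed, the toggle is on (above 0.75 rad), the cover is shut (below 0.08 rad), and cover and carriage are at rest (y of lock_plate in the frame of nozzle between -0.005 and 0.005 m and value of joint guard below 0.08 rad and value of joint toggle above 0.75 rad and velocity of joint guard between -0.05 and 0.05 rad/s and velocity of joint carriage between -0.005 and 0.005 m/s); the robot touches nothing.
It fails at once if the bottle, the jar or the loose hinge is moved by more than 30 mm (distance of any of solvent, swab_jar, strap_hinge from where it was at the start of the episode above 0.03 m).
It also fails if it takes over 72 s, if anything falls off the work surface, if the arm or the gripper's body presses on something with over 40 N, if the wrist force passes 120 N, or if a joint passes its speed limit or range.

## Working session

There is one attempt and no reset: what is moved stays moved. The work goes in short steps, Python scripts to look and compute and a tool call to move; the robot and the scene stay as the last step left them, time stands still between calls to the robot, and variables do not carry over. Pictures are saved under pics/ and viewed, and the job is handed in when it is done.

Besides the shell and the picture viewer there is one more tool, called after "Emit:" by a JSON object that holds its "api" and its "payload", one argument or row to a line. carry_out: Moves the arm, as the interface text tells. Shift numbers are shares of 200 mm and turn numbers shares of pi/2 rad, none past 1 either way. Its arguments: {"type":"object","properties":{"targets":{"type":"array"},"jaw":{"type":"number"}},"required":["targets"]}

```bash
mkdir -p pics; ls
python3 - <<'E'
from rig import bot
import cv2
s=bot.read_state()
print(s)
for n in("scene","top","wrist"):
    cv2.imwrite(f"pics/{n}0.png",bot.capture(n)); print(n,bot.camera_info(n))
E
```

```text
pics
{'time_s': 0.0, 'joint_positions': array([-8.47129778e+01,  3.02771338e+01,  8.21550014e+01,  2.45580908e-04,
        6.76868184e+01, -1.02261245e+01]), 'qvel': array([ 0.02201871, -0.06163762, -0.00931736, -0.05577817,  0.01187811,
        0.02705483]), 'tau': array([ 9.57114789e-04, -4.40029299e+01, -1.76596963e+01,  6.32543396e-02,
        5.80909266e-02, -1.62031561e-04]), 'position': array([ 0.16714157, -0.60154444,  0.2405989 ]), 'tcp_rot': array([[ 9.63569581e-01,  2.67457713e-01, -1.87356735e-04],
       [ 2.67457519e-01, -9.63567434e-01,  2.06766292e-03],
       [ 3.72481548e-04, -2.04244706e-03, -9.99997845e-01]]), 'force': array([ 0.33192774, -0.03838672, -0.06787279]), 'moment': array([-0.02369767, -0.00134744,  0.00128607]), 'opening': 1.0048025487955352}
scene {'camera_matrix': array([[355.21903947,   0.        , 253.36632086],
       [  0.        , 355.21903947, 189.34794435],
       [  0.        ,   0.        ,   1.        ]]), 'view': array([[-0.33718753,  0.94130825,  0.01559935,  0.03445422],
       [ 0.74690702,  0.27756396, -0.60422525, -0.30618045],
       
[... 377 characters left out ...]
96275, -0.02714773, -0.07299511,  0.46882601],
       [ 0.07318886, -0.00621185, -0.99729875,  1.42681902],
       [ 0.        ,  0.        ,  0.        ,  1.        ]])}
wrist {'camera_matrix': array([[327.72444201,   0.        , 255.03108063],
       [  0.        , 327.72444201, 191.03085527],
       [  0.        ,   0.        ,   1.        ]]), 'mount': array([[ 7.28266648e-04, -9.61219138e-01, -2.75784768e-01,
         7.56815645e-02],
       [ 9.99999109e-01,  1.00861004e-03, -8.74701217e-04,
        -1.33206007e-04],
       [ 1.11893883e-03, -2.75783885e-01,  9.61219016e-01,
        -1.43104454e-01],
       [ 0.00000000e+00,  0.00000000e+00,  0.00000000e+00,
         1.00000000e+00]])}
```

View pics/scene0.png

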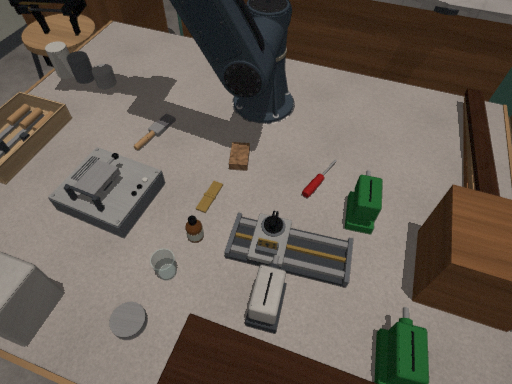

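View pics/top0.png

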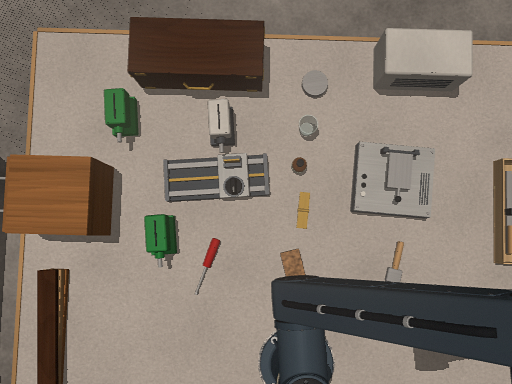

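Run:
```python
import cv2
a=cv2.imread("pics/top0.png")
cv2.imwrite("pics/t_trav.png",cv2.resize(a[90:210,155:285],None,fx=6,fy=5,interpolation=cv2.INTER_CUBIC)[:600])
cv2.imwrite("pics/t_cons.png",cv2.resize(a[135:225,345:445],None,fx=6,fy=6,interpolation=cv2.INTER_CUBIC))
```

```text
(no output)
```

View pics/t_trav.png

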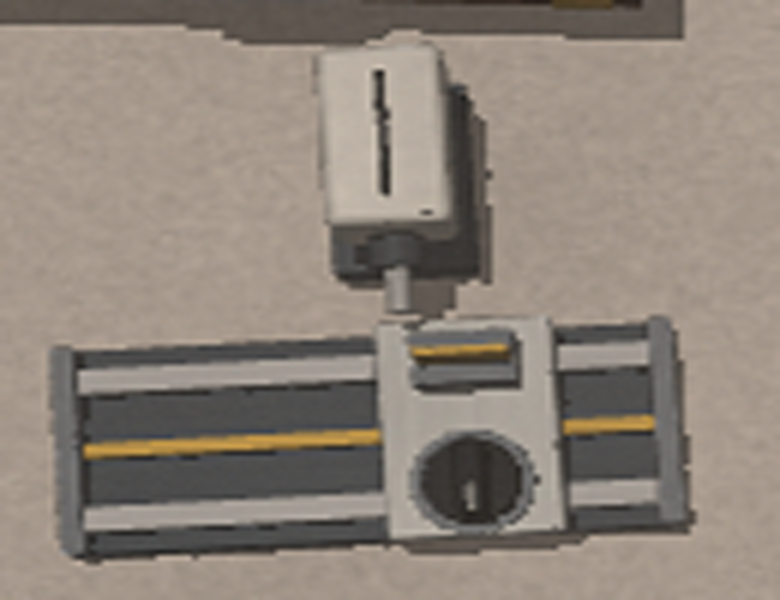

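View pics/t_cons.png

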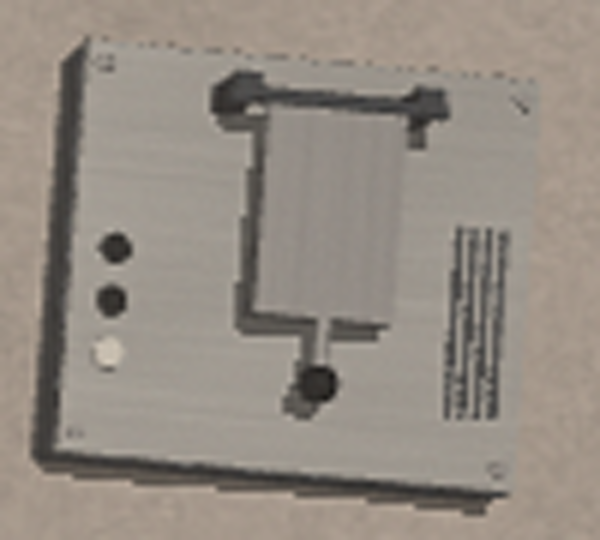

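```bash
cat > h.py <<'E'
import numpy as np, cv2
from rig import bot
from scipy.spatial.transform import Rotation as R
def cam(n,s=None):
    i=bot.camera_info(n);K=i["camera_matrix"]
    if n!="wrist": return K,np.array(i["view"])
    T=np.eye(4);T[:3,:3]=s["tcp_rot"];T[:3,3]=s["position"]
    return K,np.linalg.inv(T@i["mount"])
def ray(n,u,v,z,s=None):
    K,V=cam(n,s);d=V[:3,:3].T@np.linalg.solve(K,[u,v,1.]);c=-V[:3,:3].T@V[:3,3]
    return c+d*(z-c[2])/d[2]
def proj(n,p,s=None):
    K,V=cam(n,s);q=K@(V[:3,:3]@np.asarray(p)+V[:3,3]);return q[:2]/q[2]
def goal(p,Rm=None):
    "row numbers for target p, Rm from current state"
    s=bot.read_state();Rt=s["tcp_rot"]
    d=Rt.T@(np.asarray(p)-s["position"])/.2
    a=np.zeros(3) if Rm is None else R.from_matrix(Rt.T@Rm).as_rotvec()/(np.pi/2)
    return np.round(np.r_[d,a],4)
def down(yaw):
    "tool down with tool x at yaw(deg)"
    c,s=np.cos(np.radians(yaw)),np.sin(np.radians(yaw))
    return np.array([[c,s,0],[s,-c,0],[0,0,-1.]])
E
python3 - <<'E'
from h import *
T=lambda u,v,z:print(np.round(ray("top",u,v,z),4))
print("knob");T(233.7,186.4,.09)
print("nozzle tip");T(221.7,151.6,.082)
print("plate");T(155+460/6,160,.098)
print("plate ends");T(155+412/6,90+352/5,.098);T(155+508/6,90+347/5,.098)
print("bed corners");T(155+65/6,90+555/5,.03);T(155+688/6,90+525/5,.03)
print("carr front");T(155+388/6,90+535/5,.05);T(155+565/6,90+525/5,.05)
print("ball");T(345+318/6,135+384/6,.106)
print("hinge ends");T(345+238/6,135+95/6,.106);T(345+430/6,135+101/6,.106)
print("console top corners")
for u,v in((88,38),(538,82),(508,492),(50,450)):T(345+u/6,135+v/6,.06)
print("solv,jar,hinge");T(299,166,.085);T(308,127,.07);T(303,210,.009)
E
```

```text
knob
[0.4948 0.1888 0.09  ]
nozzle tip
[0.5921 0.2257 0.082 ]
plate
[0.5668 0.1962 0.098 ]
plate ends
[0.5651 0.2182 0.098 ]
[0.5691 0.1742 0.098 ]
bed corners
[0.4532 0.3855 0.03  ]
[0.4786 0.088  0.03  ]
carr front
[0.4674 0.2299 0.05  ]
[0.4754 0.1465 0.05  ]
ball
[ 0.471  -0.2611  0.106 ]
hinge ends
[ 0.6027 -0.2234  0.106 ]
[ 0.6024 -0.3115  0.106 ]
console top corners
[ 0.6362 -0.1634  0.06  ]
[ 0.6211 -0.3772  0.06  ]
[ 0.4263 -0.3634  0.06  ]
[ 0.4402 -0.148   0.06  ]
solv,jar,hinge
[0.5572 0.0095 0.085 ]
[ 0.6711 -0.0147  0.07  ]
[ 0.4392 -0.0106  0.009 ]
```

Run:
```python
from h import *
print(goal([.42,-.25,.27],down(97)))
```

```text
[ 1.6884e+00 -1.3564e+00 -1.4330e-01 -7.0000e-04 -9.0000e-04 -9.0540e-01]
```

Emit:
{"api": "carry_out", "payload": {
  "targets": [
    [0.84, -0.68, -0.14, 0, 0, -0.9],
    [0.84, -0.68, -0.14, 0, 0, -0.9],
    [0.84, -0.68, -0.14, 0, 0, -0.9],
    [0.84, -0.68, -0.14, 0, 0, -0.9],
    [0.84, -0.68, -0.14, 0, 0, -0.9],
    [0.84, -0.68, -0.14, 0, 0, -0.9],
    [0.84, -0.68, -0.14, 0, 0, -0.9],
    [0.84, -0.68, -0.14, 0, 0, -0.9]
  ]
}}

```text
time_s: 1.15
position: [0.2926, -0.4254, 0.2688]
tcp_rot: [[-0.118, 0.993, -0.0], [0.993, 0.118, 0.002], [0.002, -0.0, -1.0]]
force: [-1.3, -0.6, 0.5]
opening: 1.003
```

Run:
```python
from h import *
print(goal([.42,-.25,.27],down(176)))
```

```text
[ 0.7963  0.7355 -0.0041  0.0009 -0.0013 -0.8806]
```

Emit:
{"api": "carry_out", "payload": {
  "targets": [
    [0.8, 0.74, 0, 0, 0, -0.88],
    [0.8, 0.74, 0, 0, 0, -0.88],
    [0.8, 0.74, 0, 0, 0, -0.88],
    [0.8, 0.74, 0, 0, 0, -0.88],
    [0.8, 0.74, 0, 0, 0, -0.88],
    [0.8, 0.74, 0, 0, 0, -0.88],
    [0.8, 0.74, 0, 0, 0, -0.88],
    [0.8, 0.74, 0, 0, 0, -0.88],
    [0.8, 0.74, 0, 0, 0, -0.88]
  ]
}}

```text
time_s: 2.28
position: [0.4207, -0.249, 0.269]
tcp_rot: [[-0.997, 0.072, -0.001], [0.072, 0.997, 0.003], [0.001, 0.003, -1.0]]
force: [0.1, 0.3, 0.1]
opening: 1.002
```

Run:
```python
from h import *
s=bot.read_state();cv2.imwrite("pics/w1.png",bot.capture("wrist"));np.savez("w1.npz",**s)
print(s["position"],s["joint_positions"],goal([.48,-.05,.27],down(183)))
```

```text
[ 0.42066982 -0.24899951  0.26899646] [-4.37930442e+01  1.77105486e+01  9.91705665e+01  8.69060240e-02
  6.32551617e+01 -1.29725655e+02] [-2.240e-01  1.014e+00 -2.500e-03  1.600e-03 -5.000e-04 -7.930e-02]
```

View pics/w1.png

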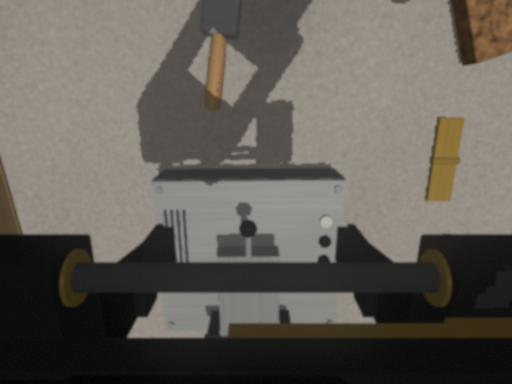

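Run:
```python
from h import *
s=np.load("w1.npz")
for p in((248,229,.106),(161,183,.06),(337,183,.06)): print(ray("wrist",*p,s))
print(proj("wrist",[.471,-.2611,.106],s))
```

```text
[ 0.47175562 -0.25875859  0.106     ]
[ 0.42906849 -0.35298033  0.06      ]
[ 0.44309392 -0.15819401  0.06      ]
[245.61721189 228.45907265]
```

Emit:
{"api": "carry_out", "payload": {
  "targets": [
    [-0.45, 0.98, 0, 0, 0, -0.1],
    [-0.45, 0.98, 0, 0, 0, -0.1],
    [-0.45, 0.98, 0, 0, 0, -0.1],
    [-0.45, 0.98, 0, 0, 0, -0.1],
    [-0.45, 0.98, 0, 0, 0, -0.1],
    [-0.45, 0.98, 0, 0, 0, -0.1]
  ]
}}

```text
time_s: 3.08
position: [0.5242, -0.0605, 0.2693]
tcp_rot: [[-0.996, -0.084, -0.001], [-0.084, 0.996, 0.002], [0.001, 0.002, -1.0]]
force: [-0.9, -0.4, -0.4]
opening: 1.001
```

Run:
```python
from h import *
print(goal([.60,.195,.27],down(185)))
```

```text
[-4.8560e-01  1.2408e+00 -1.4000e-03  1.5000e-03 -8.0000e-04 -1.8000e-03]
```

Emit:
{"api": "carry_out", "payload": {
  "targets": [
    [-0.4, 0.98, 0, 0, 0, 0],
    [-0.4, 0.98, 0, 0, 0, 0],
    [-0.4, 0.98, 0, 0, 0, 0],
    [-0.4, 0.98, 0, 0, 0, 0],
    [-0.4, 0.98, 0, 0, 0, 0],
    [-0.4, 0.98, 0, 0, 0, 0]
  ]
}}

```text
time_s: 3.82
position: [0.587, 0.1397, 0.2694]
tcp_rot: [[-0.997, -0.082, -0.002], [-0.082, 0.997, 0.001], [0.002, 0.002, -1.0]]
force: [0.5, 0.2, 0.4]
opening: 0.996
```

Run:
```python
from h import *
s=bot.read_state();i=bot.capture("wrist");cv2.imwrite("pics/w2.png",cv2.resize(i[:260],None,fx=1.5,fy=2));np.savez("w2.npz",**s)
print(s["position"],s["joint_positions"])
```

```text
[0.58700681 0.13973453 0.26940406] [ 2.74813186e+00  2.68798307e+01  8.34023081e+01  9.14937839e-02
  6.98533074e+01 -9.20092198e+01]
```

View pics/w2.png

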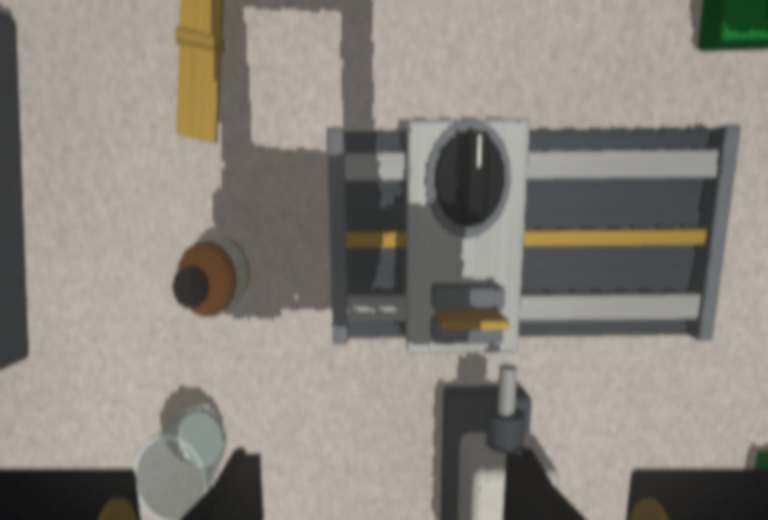

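Run:
```python
import cv2
a=cv2.imread("pics/w2.png")
a=cv2.resize(a,(512,260))  # restore native aspect
import numpy as np
c=a[50:125,270:355]
c=cv2.convertScaleAbs(c,alpha=2.2,beta=0)
cv2.imwrite("pics/w2k.png",cv2.resize(c,None,fx=8,fy=8,interpolation=cv2.INTER_CUBIC))
cv2.imwrite("pics/w2n.png",cv2.resize(a[130:235,270:370],None,fx=5.5,fy=5.5,interpolation=cv2.INTER_CUBIC))
```

```text
(no output)
```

View pics/w2k.png

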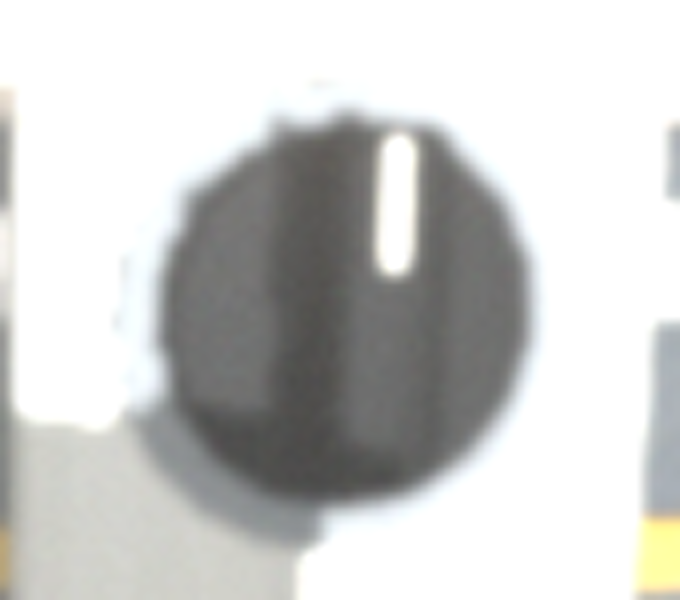

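View pics/w2n.png

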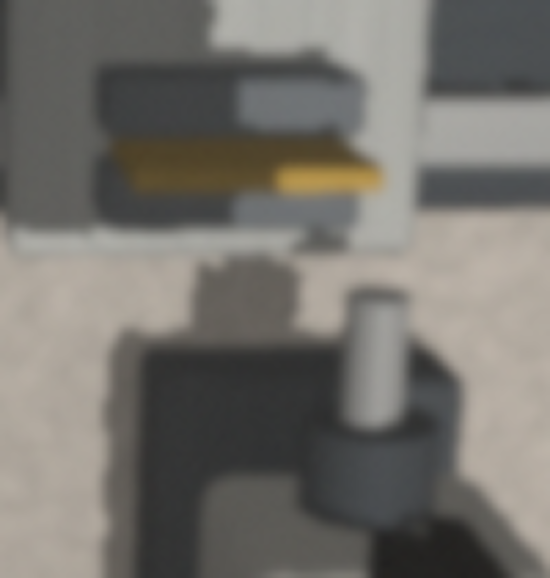

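Run:
```python
from h import *
s=np.load("w2.npz")
k=lambda u,v,z:ray("wrist",270+u/8,50+v/8,z,s)
n=lambda u,v,z:ray("wrist",270+u/5.5,130+v/5.5,z,s)
a,b=k(402,135,.09),k(392,272,.09);d=a-b;print("line",a,b,np.degrees(np.arctan2(d[1],d[0])))
print("bar ends",k(400,128,.09),k(388,455,.09)); print("disc",k(345,305,.062))
p,q=n(133,178,.098),n(383,176,.098);print("plate",p,q,(p+q)/2)
# wider
m=n(379,293,.082);m2=n(375,420,.088);m1=n(379,293,.088);print("noz",m,m1,m2)
for by in (4.0,4.9,5.5):
    r=np.radians(by);Y=np.array([-np.sin(r),np.cos(r),0]);print(by,"off plate",(m-(p+q)/2)@Y, "knob", (m-(k(400,128,.09)+k(388,455,.09))/2)@Y)
```

```text
line [0.4794943  0.19212154 0.09      ] [0.49453405 0.19302216 0.09      ] -176.57306959053767
bar ends [0.47876085 0.19178704 0.09      ] [0.51517998 0.19537719 0.09      ]
disc [0.49748751 0.19275148 0.062     ]
plate [0.56904214 0.1773361  0.098     ] [0.56502541 0.22144777 0.098     ] [0.56703377 0.19939194 0.098     ]
noz [0.59006265 0.22861681 0.082     ] [0.58864805 0.22689037 0.088     ] [0.61338732 0.22994006 0.088     ]
4.0 off plate 0.02754727070375626 knob 0.028455567567218676
4.9 off plate 0.027151010258568416 knob 0.02695500261749717
5.5 off plate 0.026883108799602897 knob 0.025950908203840276
```

Run:
```python
from h import *
print(goal([.4965,.192,.14],down(184.7)));print(goal([.4965,.192,.087],down(184.7)))
```

```text
[ 4.282e-01  2.970e-01  6.490e-01  1.100e-03 -1.400e-03  1.000e-04]
[ 4.277e-01  2.965e-01  9.140e-01  1.100e-03 -1.400e-03  1.000e-04]
```

Emit:
{"api": "carry_out", "payload": {
  "targets": [
    [0.428, 0.297, 0.3, 0, 0, 0],
    [0.428, 0.297, 0.5, 0, 0, 0],
    [0.428, 0.297, 0.65, 0, 0, 0],
    [0.428, 0.297, 0.75, 0, 0, 0],
    [0.428, 0.297, 0.85, 0, 0, 0],
    [0.428, 0.297, 0.914, 0, 0, 0],
    [0.428, 0.297, 0.914, 0, 0, 0],
    [0.428, 0.297, 0.914, 0, 0, 0],
    [0.428, 0.297, 0.914, 0, 0, 0]
  ]
}}

```text
time_s: 5.0
position: [0.4971, 0.1921, 0.0878]
tcp_rot: [[-0.997, -0.082, -0.001], [-0.082, 0.997, 0.002], [0.0, 0.002, -1.0]]
force: [-0.1, 0.3, 0.2]
opening: 1.002
```

Emit:
{"api": "carry_out", "payload": {
  "targets": [
    [0, 0, 0, 0, 0, 0],
    [0, 0, 0, 0, 0, 0],
    [0, 0, 0, 0, 0, 0],
    [0, 0, 0, 0, 0, 0],
    [0, 0, 0, 0, 0, 0],
    [0, 0, 0, 0, 0, 0],
    [0, 0, 0, 0, 0, 0],
    [0, 0, 0, 0, 0, 0]
  ],
  "jaw": -1
}}

```text
time_s: 6.0
position: [0.497, 0.1921, 0.0878]
tcp_rot: [[-0.997, -0.082, -0.001], [-0.082, 0.997, 0.002], [0.0, 0.002, -1.0]]
force: [0.7, -0.5, 0.1]
opening: 0.173
```

Run:
```python
from h import *
s=bot.read_state();print(s["position"],s["force"],s["moment"],s["opening"]*87)
i=bot.capture("top");cv2.imwrite("pics/t3.png",cv2.resize(i[90:210,155:325],None,fx=4.5,fy=4.5))
```

```text
[0.49703343 0.19207234 0.08778447] [ 0.67114653 -0.51855272  0.05042816] [ 0.06321694 -0.14343511  0.00307108] 15.084838685806755
```

View pics/t3.png

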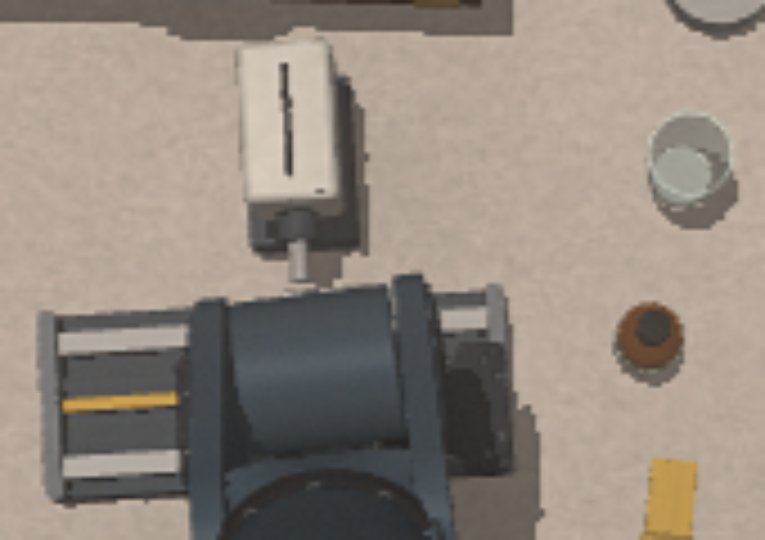

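Emit:
{"api": "carry_out", "payload": {
  "targets": [
    [0, 0.017, 0, 0, 0, 0.062],
    [0, 0.034, 0, 0, 0, 0.124],
    [0, 0.0512, 0, 0, 0, 0.186],
    [0, 0.068, 0, 0, 0, 0.248],
    [0, 0.085, 0, 0, 0, 0.31],
    [0, 0.1023, 0, 0, 0, 0.372],
    [0, 0.119, 0, 0, 0, 0.434],
    [0, 0.1365, 0, 0, 0, 0.497],
    [0, 0.1365, 0, 0, 0, 0.497],
    [0, 0.1365, 0, 0, 0, 0.497]
  ]
}}

```text
time_s: 7.3
position: [0.495, 0.2205, 0.0879]
tcp_rot: [[-0.766, 0.642, 0.0], [0.642, 0.766, 0.004], [0.002, 0.003, -1.0]]
force: [-0.0, 6.3, -2.4]
opening: 0.162
```

Run:
```python
from h import *
s=bot.read_state();print(s["position"],s["force"],s["moment"],s["opening"]*87,s["joint_positions"])
i=bot.capture("top");cv2.imwrite("pics/t4.png",cv2.resize(i[90:210,155:325],None,fx=4.5,fy=4.5))
```

```text
[0.49498446 0.22051139 0.08786198] [-0.04007419  6.34588454 -2.42954236] [ 1.07348369 -0.18276683  0.14760939] 14.120622033636492 [ 12.06996308  37.13914576 101.24408201   0.34141993  41.55699386
 -38.21038733]
```

View pics/t4.png

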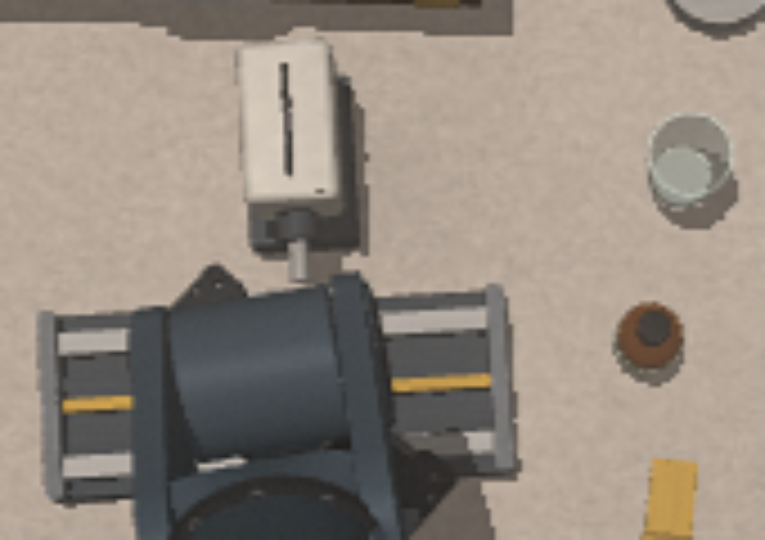

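Emit:
{"api": "carry_out", "payload": {
  "targets": [
    [0, 0, 0, 0, 0, 0],
    [0, 0, 0, 0, 0, 0],
    [0, 0, 0, 0, 0, 0],
    [0, 0, 0, 0, 0, 0],
    [0, 0, -0.2, 0, 0, 0],
    [0, 0, -0.4, 0, 0, 0],
    [0, 0, -0.6, 0, 0, 0],
    [0, 0, -0.8, 0, 0, 0],
    [0, 0, -0.9, 0, 0, 0]
  ],
  "jaw": 1
}}

```text
time_s: 8.48
position: [0.4957, 0.2198, 0.2704]
tcp_rot: [[-0.766, 0.642, 0.004], [0.642, 0.766, 0.005], [-0.0, 0.006, -1.0]]
force: [0.3, -0.2, -1.2]
opening: 0.987
```

Run:
```python
from h import *
print(goal([.587,.16,.27],down(184.8)))
```

```text
[-0.5418  0.0641  0.0024  0.0037  0.0016 -0.4975]
```

Emit:
{"api": "carry_out", "payload": {
  "targets": [
    [-0.54, 0.064, 0, 0, 0, -0.5],
    [-0.54, 0.064, 0, 0, 0, -0.5],
    [-0.54, 0.064, 0, 0, 0, -0.5],
    [-0.54, 0.064, 0, 0, 0, -0.5],
    [-0.54, 0.064, 0, 0, 0, -0.5],
    [-0.54, 0.064, 0, 0, 0, -0.5],
    [-0.54, 0.064, 0, 0, 0, -0.5]
  ]
}}

```text
time_s: 9.35
position: [0.5865, 0.1604, 0.2705]
tcp_rot: [[-0.996, -0.086, 0.004], [-0.086, 0.996, 0.005], [-0.004, 0.004, -1.0]]
force: [-0.3, 0.6, 0.2]
opening: 1.001
```

Run:
```python
from h import *
s=bot.read_state();i=bot.capture("wrist");cv2.imwrite("pics/w5.png",i);np.savez("w5.npz",**s)
print(s["position"],s["joint_positions"])
cv2.imwrite("pics/w5c.png",cv2.resize(i[50:200,240:390],None,fx=4,fy=4,interpolation=cv2.INTER_CUBIC))
```

```text
[0.58653367 0.16037438 0.27052239] [  4.65458846  27.02588535  82.94347807   0.26624258  69.78115097
 -90.3971213 ]
```

View pics/w5c.png

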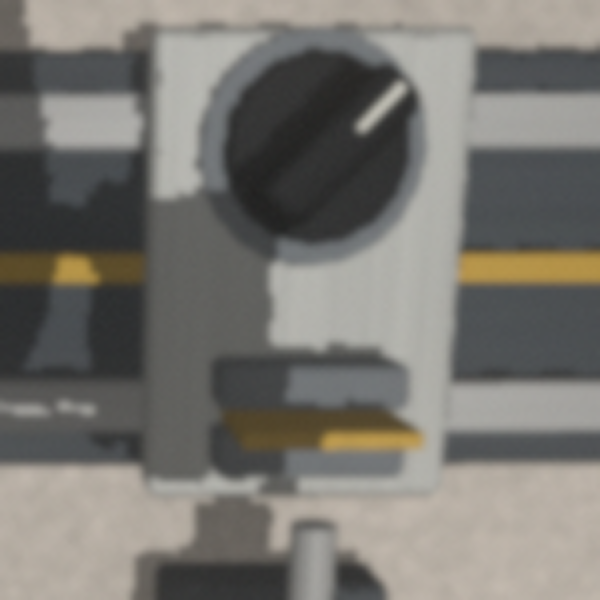

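Run:
```python
from h import *
s=np.load("w5.npz")
n=lambda u,v,z:ray("wrist",240+u/4,50+v/4,z,s)
p,q=n(240,441,.098),n(423,439,.098);c=(p+q)/2
m=n(314,522,.088)
a,b=n(405,88,.09),n(360,130,.09);d=a-b
print(p,q,c,m,np.degrees(np.arctan2(d[1],d[0])))
for by in (4.0,4.9,5.5):
    r=np.radians(by);Y=np.array([-np.sin(r),np.cos(r),0]);print((m-c)@Y,(q-p)@Y)
# knob disc edges
e1,e2=n(225,146,.062),n(412,146,.062);print("disc",(e1+e2)/2)
i=bot.capture("top");cv2.imwrite("pics/t5.png",cv2.resize(i[90:210,155:285],None,fx=5,fy=5,interpolation=cv2.INTER_CUBIC))
```

```text
[0.56715951 0.20404525 0.098     ] [0.5628161  0.24852426 0.098     ] [0.5649878  0.22628476 0.098     ] [0.58821499 0.22720892 0.088     ] 138.20033239307003
-0.0006983376867528781 0.044673642574489004
-0.0010632122152074467 0.044687453325947334
-0.0013063217158303928 0.04469053505840679
disc [0.49595443 0.22026166 0.062     ]
```

View pics/t5.png

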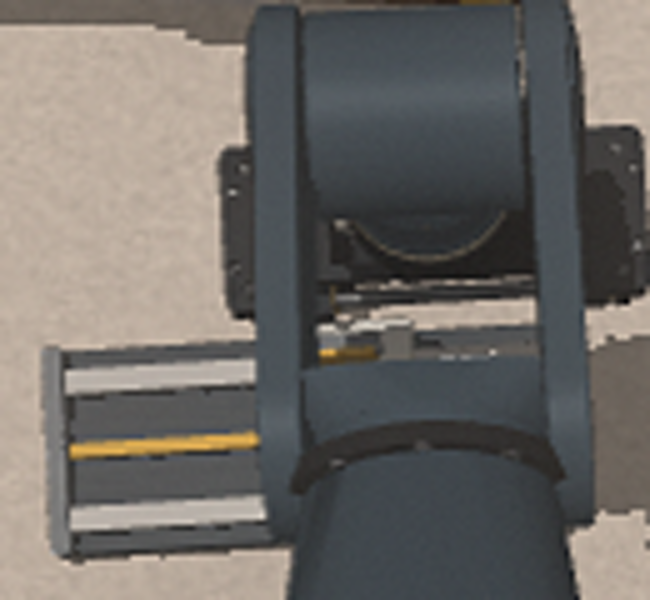

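Emit:
{"api": "carry_out", "payload": {
  "targets": [
    [0.3, -0.98, 0, 0, 0, 0],
    [0.3, -0.98, 0, 0, 0, 0],
    [0.3, -0.98, 0, 0, 0, 0],
    [0.3, -0.98, 0, 0, 0, 0],
    [0.3, -0.98, 0, 0, 0, 0]
  ]
}}

```text
time_s: 10.07
position: [0.544, -0.0408, 0.2696]
tcp_rot: [[-0.996, -0.084, 0.005], [-0.084, 0.996, 0.005], [-0.005, 0.005, -1.0]]
force: [-0.6, 0.4, 0.7]
opening: 0.999
```

Run:
```python
from h import *
i=bot.capture("top");cv2.imwrite("pics/t6.png",cv2.resize(i[90:210,155:285],None,fx=5,fy=5,interpolation=cv2.INTER_CUBIC))
print(goal([.5,-.24,.27],down(176)))
```

```text
[ 0.3055 -0.9789 -0.009   0.0035  0.0028  0.0992]
```

View pics/t6.png

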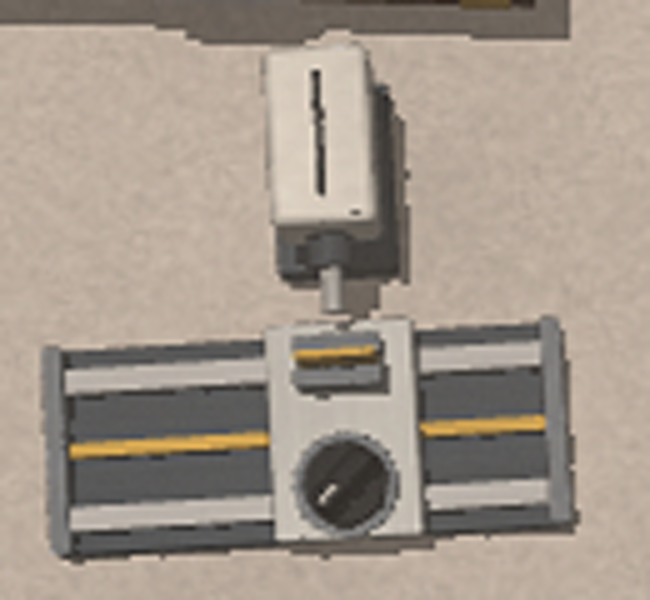

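Run:
```python
from h import *
p=ray("top",155+294/5,90+354/5,.098);q=ray("top",155+377/5,90+351/5,.098);m=ray("top",155+332/5,90+308/5,.088)
Y=np.array([-np.sin(.0855),np.cos(.0855),0]);print(p,q,m,(m-(p+q)/2)@Y)
```

```text
[0.56320182 0.24524742 0.098     ] [0.56613842 0.19966678 0.098     ] [0.5910195  0.22604191 0.088     ] 0.0013215844032994823
```

Emit:
{"api": "carry_out", "payload": {
  "targets": [
    [0.3, -0.98, 0, 0, 0, 0.1],
    [0.3, -0.98, 0, 0, 0, 0.1],
    [0.3, -0.98, 0, 0, 0, 0.1],
    [0.3, -0.98, 0, 0, 0, 0.1],
    [0.3, -0.98, 0, 0, 0, 0.1]
  ]
}}

```text
time_s: 10.75
position: [0.5017, -0.2394, 0.268]
tcp_rot: [[-0.997, 0.071, 0.005], [0.071, 0.997, 0.007], [-0.004, 0.007, -1.0]]
force: [-0.7, 1.6, 0.5]
opening: 0.996
```

Run:
```python
from h import *
s=bot.read_state();i=bot.capture("wrist");np.savez("w7.npz",**s)
print(s["position"],s["joint_positions"])
cv2.imwrite("pics/w7.png",cv2.resize(i[80:240,150:380],None,fx=3.4,fy=3.4,interpolation=cv2.INTER_CUBIC))
```

```text
[ 0.50167283 -0.23938609  0.26798965] [ -37.27216427   23.07996678   90.39572354    0.50541653   66.55375698
 -123.38414476]
```

View pics/w7.png

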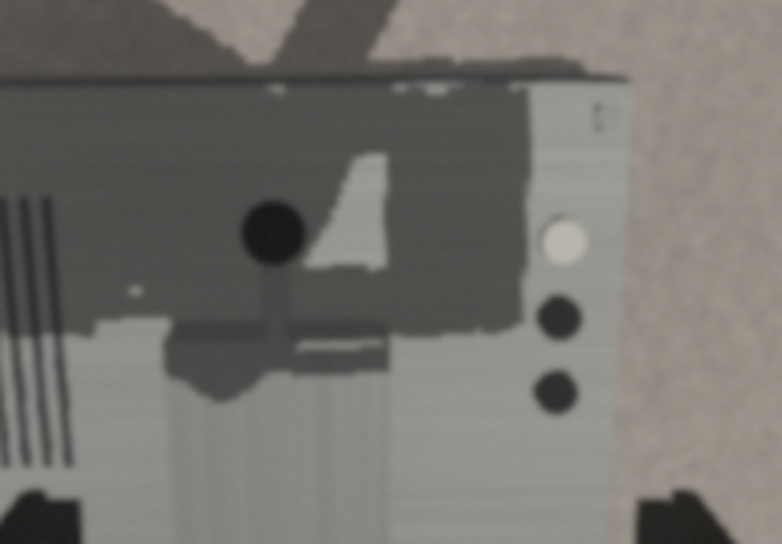

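Run:
```python
from h import *
s=np.load("w7.npz")
f=lambda u,v,z:ray("wrist",150+u/3.4,80+v/3.4,z,s)
b=f(273,232,.106);print("ball",b)
a,c=f(0,80,.06),f(628,78,.06);d=c-a;print("yaw",np.degrees(np.arctan2(-d[0],d[1])))
e,g=f(166,340,.106),f(388,340,.106);print("cover front",e,g)
print(goal([.4715,-.2600,.105],down(175.9)))
```

```text
ball [ 0.47114358 -0.25867532  0.106     ]
yaw -3.8803409954445467
cover front [ 0.49938294 -0.29151802  0.106     ] [ 0.50392606 -0.22912802  0.106     ]
[ 0.1456 -0.125   0.8134  0.0048  0.0023  0.001 ]
```

Emit:
{"api": "carry_out", "payload": {
  "targets": [
    [0.146, -0.122, 0.2, 0.005, 0.002, 0],
    [0.146, -0.122, 0.4, 0.005, 0.002, 0],
    [0.146, -0.122, 0.55, 0.005, 0.002, 0],
    [0.146, -0.122, 0.7, 0.005, 0.002, 0],
    [0.146, -0.122, 0.81, 0.005, 0.002, 0],
    [0.146, -0.122, 0.81, 0.005, 0.002, 0],
    [0.146, -0.122, 0.81, 0.005, 0.002, 0]
  ]
}}

```text
time_s: 11.68
position: [0.4724, -0.2584, 0.1065]
tcp_rot: [[-0.998, 0.068, 0.001], [0.068, 0.998, -0.001], [-0.001, -0.001, -1.0]]
force: [0.5, -0.3, -0.1]
opening: 1.003
```

Emit:
{"api": "carry_out", "payload": {
  "targets": [
    [0, 0, 0, 0, 0, 0],
    [0, 0, 0, 0, 0, 0],
    [0, 0, 0, 0, 0, 0],
    [0, 0, 0, 0, 0, 0],
    [0, 0, 0, 0, 0, 0],
    [0, 0, 0, 0, 0, 0],
    [0, 0, 0, 0, 0, 0]
  ],
  "jaw": -1
}}

```text
time_s: 12.55
position: [0.4724, -0.2584, 0.1064]
tcp_rot: [[-0.998, 0.068, 0.001], [0.068, 0.998, -0.001], [-0.001, -0.001, -1.0]]
force: [-0.1, 0.5, -0.4]
opening: 0.283
```

Run:
```python
from h import *
s=bot.read_state();print(s["position"],s["force"],s["opening"]*87, s["tcp_rot"])
p0=s["position"];r=np.radians(-4.);X=np.array([np.cos(r),np.sin(r),0]);H=p0+.13*X;H[2]=.106
print("H",H)
Rt=s["tcp_rot"]
def pt(t): return H+.13*(-np.cos(t)*X+np.sin(t)*np.array([0,0,1.]))
for t in np.linspace(0,1.9,20)[1:]:
    print(round(t,2),np.round(Rt.T@(pt(t)-p0)/.2,3))
```

```text
[ 0.47237359 -0.25836944  0.10639302] [-0.12774152  0.47539356 -0.39187363] 24.654296333243654 [[-9.97677444e-01  6.81034358e-02  1.28033083e-03]
 [ 6.81025600e-02  9.97678069e-01 -7.15680984e-04]
 [-1.32609833e-03 -6.26824968e-04 -9.99998924e-01]]
H [ 0.60205692 -0.26743778  0.106     ]
0.1 [-0.003 -0.    -0.063]
0.2 [-0.013 -0.    -0.127]
0.3 [-0.029 -0.    -0.19 ]
0.4 [-0.052 -0.    -0.251]
0.5 [-0.08 -0.   -0.31]
0.6 [-0.114 -0.    -0.365]
0.7 [-0.153 -0.001 -0.417]
0.8 [-0.198 -0.001 -0.464]
0.9 [-0.247 -0.001 -0.507]
1.0 [-0.3   -0.001 -0.545]
1.1 [-0.356 -0.001 -0.577]
1.2 [-0.415 -0.001 -0.603]
1.3 [-0.477 -0.001 -0.624]
1.4 [-0.54  -0.001 -0.638]
1.5 [-0.605 -0.001 -0.646]
1.6 [-0.67  -0.002 -0.647]
1.7 [-0.735 -0.002 -0.642]
1.8 [-0.799 -0.002 -0.63 ]
1.9 [-0.861 -0.002 -0.612]
```

Emit:
{"api": "carry_out", "payload": {
  "targets": [
    [0, 0, 0, 0, 0, 0],
    [0, 0, 0, 0, 0, 0]
  ]
}}

```text
time_s: 12.8
position: [0.4724, -0.2596, 0.1065]
tcp_rot: [[-0.998, 0.068, 0.002], [0.068, 0.998, -0.003], [-0.002, -0.003, -1.0]]
force: [-1.6, -4.7, -1.2]
opening: 0.182
```

Emit:
{"api": "carry_out", "payload": {
  "targets": [
    [-0.003, 0, -0.063, 0, 0, 0],
    [-0.013, 0, -0.127, 0, 0, 0],
    [-0.029, 0, -0.19, 0, 0, 0],
    [-0.052, 0, -0.251, 0, 0, 0],
    [-0.08, 0, -0.31, 0, 0, 0],
    [-0.114, 0, -0.365, 0, 0, 0],
    [-0.153, 0, -0.417, 0, 0, 0],
    [-0.198, 0, -0.464, 0, 0, 0],
    [-0.247, 0, -0.507, 0, 0, 0],
    [-0.3, 0, -0.545, 0, 0, 0]
  ]
}}

```text
time_s: 14.05
position: [0.5325, -0.2634, 0.216]
tcp_rot: [[-0.998, 0.068, 0.001], [0.068, 0.998, -0.003], [-0.001, -0.003, -1.0]]
force: [-0.1, -5.0, -3.2]
opening: 0.185
```

Run:
```python
from h import *
s=bot.read_state();print(s["position"],s["force"],s["opening"]*87)
i=bot.capture("scene");cv2.imwrite("pics/s8.png",cv2.resize(i[100:300,0:250],None,fx=3,fy=3))
p0=s["position"];Rt=s["tcp_rot"]
H=np.array([.602,-.2685,.106]);r=np.radians(-4.);X=np.array([np.cos(r),np.sin(r),0])
print(np.arctan2(p0[2]-H[2],-(p0-H)@X),np.hypot(p0[2]-H[2],-(p0-H)@X))
for t in np.linspace(1.1,1.9,9):
    print(round(t,2),np.round(Rt.T@(H+.13*(-np.cos(t)*X+np.sin(t)*np.array([0,0,1.]))-p0)/.2,3))
```

```text
[ 0.53252151 -0.26343743  0.21596155] [-0.12114163 -5.01312994 -3.15855709] 16.113180670052518
1.006096609533189 0.13017062382557437
1.1 [-0.054 -0.001 -0.029]
1.2 [-0.113 -0.001 -0.056]
1.3 [-0.175 -0.002 -0.076]
1.4 [-0.238 -0.002 -0.09 ]
1.5 [-0.302 -0.002 -0.098]
1.6 [-0.367 -0.002 -0.1  ]
1.7 [-0.432 -0.002 -0.094]
1.8 [-0.496 -0.002 -0.083]
1.9 [-0.559 -0.002 -0.065]
```

View pics/s8.png

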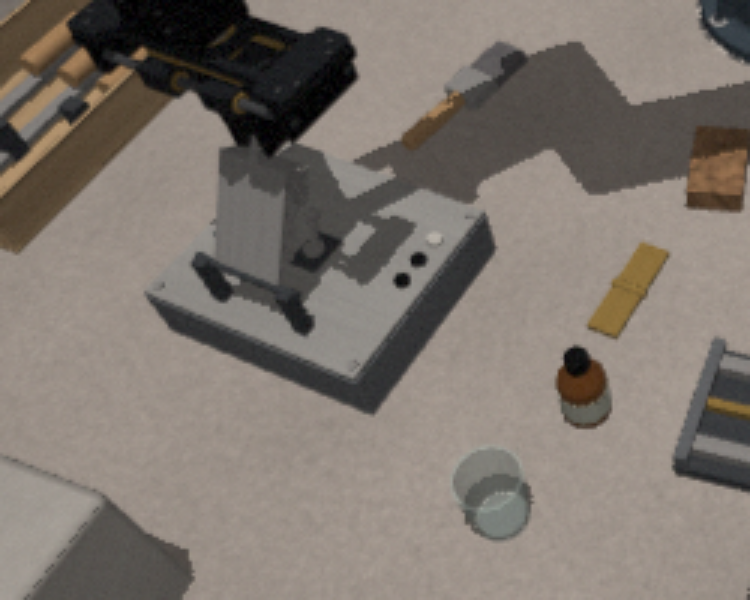

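The cover is open about 1 rad and the gripper still holds the ball at zoomed (260,150). I'll continue to 1.9.

Emit:
{"api": "carry_out", "payload": {
  "targets": [
    [-0.054, 0, -0.029, 0, 0, 0],
    [-0.113, 0, -0.056, 0, 0, 0],
    [-0.175, 0, -0.076, 0, 0, 0],
    [-0.238, 0, -0.09, 0, 0, 0],
    [-0.302, 0, -0.098, 0, 0, 0],
    [-0.367, 0, -0.1, 0, 0, 0],
    [-0.432, 0, -0.094, 0, 0, 0],
    [-0.496, 0, -0.083, 0, 0, 0],
    [-0.559, 0, -0.065, 0, 0, 0],
    [-0.559, 0, -0.065, 0, 0, 0],
    [-0.559, 0, -0.065, 0, 0, 0]
  ]
}}

```text
time_s: 15.48
position: [0.6459, -0.2708, 0.2303]
tcp_rot: [[-0.998, 0.067, 0.004], [0.067, 0.998, -0.003], [-0.004, -0.003, -1.0]]
force: [-0.7, -1.5, -3.5]
opening: 0.178
```

Run:
```python
from h import *
s=bot.read_state();print(s["position"],s["force"],s["opening"]*87)
i=bot.capture("scene");cv2.imwrite("pics/s9.png",cv2.resize(i[100:300,0:250],None,fx=3,fy=3))
```

```text
[ 0.64591136 -0.27081047  0.23028117] [-0.67786476 -1.46945023 -3.53755963] 15.444297012345745
```

View pics/s9.png

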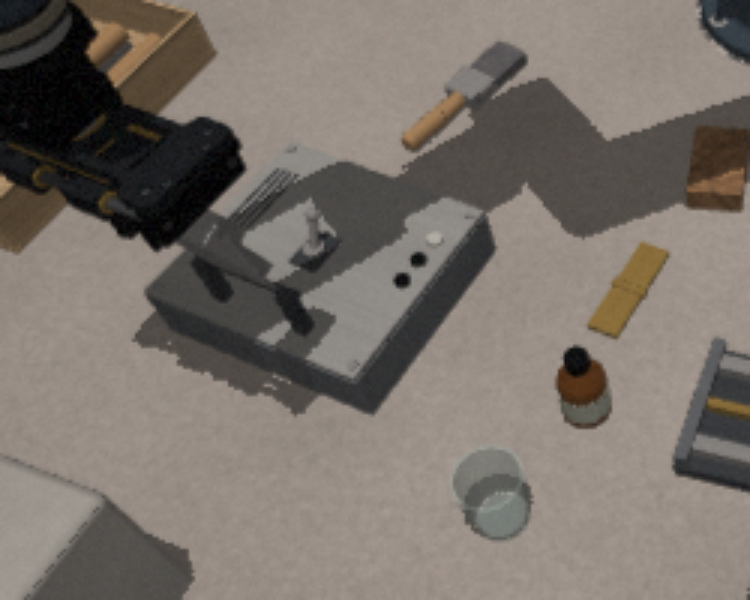

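Emit:
{"api": "carry_out", "payload": {
  "targets": [
    [0, 0, 0, 0, 0, 0],
    [0, 0, 0, 0, 0, 0],
    [0, 0, 0, 0, 0, 0],
    [0, 0, -0.1, 0, 0, 0],
    [0, 0, -0.2, 0, 0, 0],
    [0, 0, -0.3, 0, 0, 0],
    [0.15, 0, -0.3, 0, 0, 0],
    [0.4, 0, -0.3, 0, 0, 0],
    [0.6, 0, -0.3, 0, 0, 0],
    [0.8, 0, -0.3, 0, 0, 0],
    [0.8, 0, -0.3, 0, 0, 0]
  ],
  "jaw": 1
}}

```text
time_s: 16.9
position: [0.4836, -0.2589, 0.2904]
tcp_rot: [[-0.998, 0.069, 0.003], [0.069, 0.998, -0.002], [-0.003, -0.002, -1.0]]
force: [1.0, -0.3, 0.9]
opening: 0.996
```

Run:
```python
from h import *
s=bot.read_state();print(s["position"],s["force"],s["opening"]*87)
i=bot.capture("scene");cv2.imwrite("pics/s10.png",cv2.resize(i[130:260,30:180],None,fx=4.5,fy=4.5))
i=bot.capture("top");cv2.imwrite("pics/t10.png",cv2.resize(i[135:225,345:445],None,fx=6,fy=6))
```

```text
[ 0.48357829 -0.2589223   0.29036443] [ 0.95271906 -0.31438187  0.86305234] 86.63335088582738
```

View pics/s10.png

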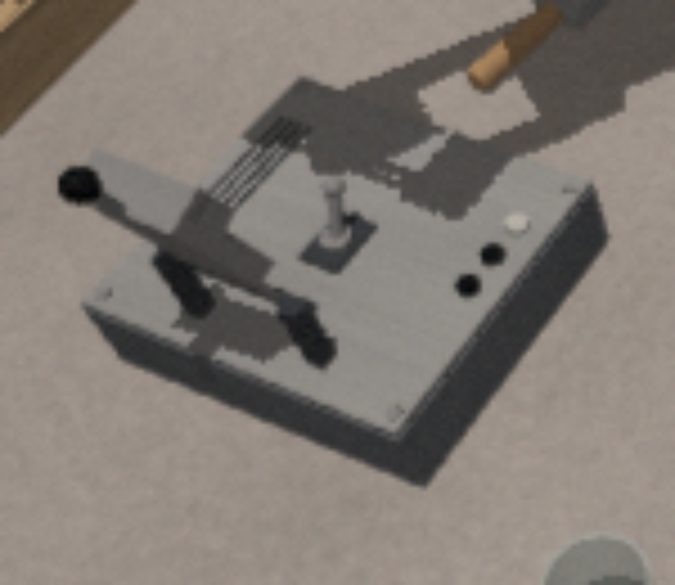

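View pics/t10.png

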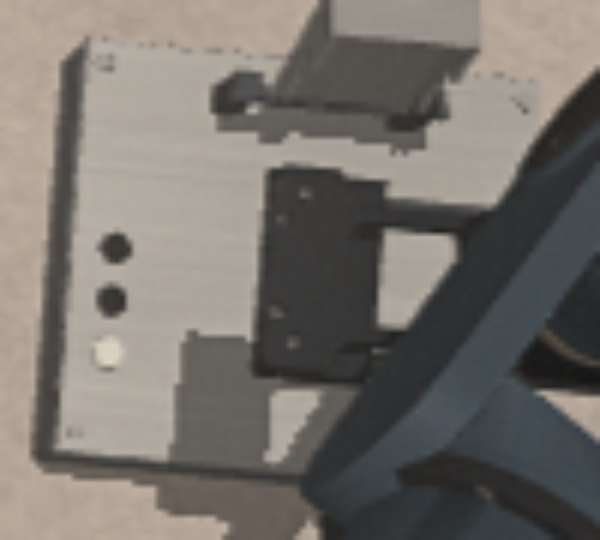

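Run:
```python
from h import *
print(ray("scene",104,171.1,.0964),ray("scene",104.4,182.9,.062))
r=np.radians(-4.);X=np.array([np.cos(r),np.sin(r),0]);H=np.array([.602,-.2685,0])
print(proj("scene",[.5205,-.2628,.0964]))
for d,z in((-.107,.16),(-.107,.099)):
    p=H+d*X;p[2]=z;print(goal(p,down(176)))
```

```text
[ 0.52215102 -0.26258369  0.0964    ] [ 0.53570019 -0.26501652  0.062     ]
[104.2960524  170.62131785]
[-0.0398  0.001   0.6535 -0.0022  0.0042  0.0011]
[-0.0378  0.0021  0.9585 -0.0022  0.0042  0.0011]
```

Emit:
{"api": "carry_out", "payload": {
  "targets": [
    [-0.04, 0, 0.2, 0, 0.004, 0],
    [-0.04, 0, 0.4, 0, 0.004, 0],
    [-0.04, 0, 0.55, 0, 0.004, 0],
    [-0.038, 0, 0.55, 0, 0.004, 0],
    [-0.038, 0, 0.55, 0, 0.004, 0],
    [-0.038, 0, 0.55, 0, 0.004, 0],
    [-0.038, 0, 0.55, 0, 0.004, 0],
    [-0.038, 0, 0.65, 0, 0.004, 0],
    [-0.038, 0.002, 0.75, 0, 0.004, 0],
    [-0.038, 0.002, 0.87, 0, 0.004, 0],
    [-0.038, 0.002, 0.955, 0, 0.004, 0],
    [-0.038, 0.002, 0.955, 0, 0.004, 0],
    [-0.038, 0.002, 0.955, 0, 0.004, 0]
  ],
  "jaw": -1
}}

```text
time_s: 18.62
position: [0.4957, -0.2615, 0.1004]
tcp_rot: [[-0.998, 0.068, 0.001], [0.068, 0.998, -0.004], [-0.001, -0.004, -1.0]]
force: [0.3, 0.1, 0.3]
opening: 0.008
```

Run:
```python
from h import *
s=bot.read_state();print(s["position"],s["force"],s["opening"]*87)
r=np.radians(-4.);X=np.array([np.cos(r),np.sin(r),0]);H=np.array([.602,-.2685,0])
i=bot.capture("scene");cv2.imwrite("pics/s11.png",cv2.resize(i[130:260,30:180],None,fx=4.5,fy=4.5))
for d,z in((-.064,.099),):
    p=H+d*X;p[2]=z;print(goal(p,down(176)))
```

```text
[ 0.49574643 -0.26145551  0.10035894] [0.2701227  0.09014809 0.26024349] 0.6574589931191388
[-0.2118  0.0017  0.0081 -0.0029  0.0011  0.0011]
```

View pics/s11.png

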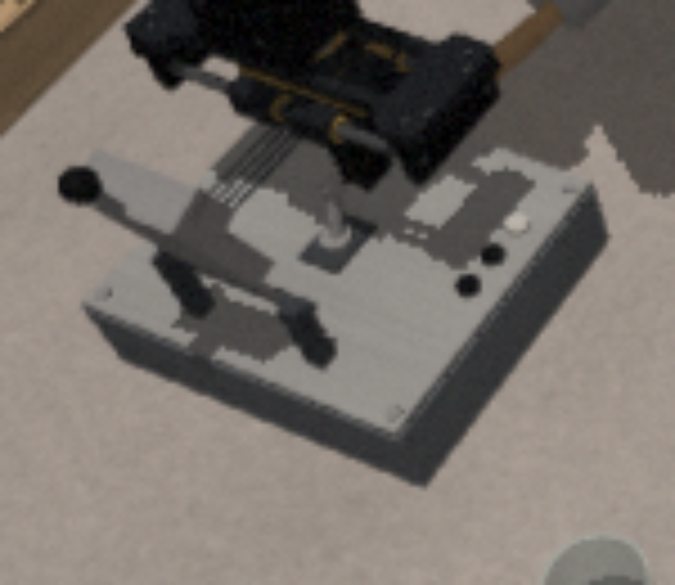

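Emit:
{"api": "carry_out", "payload": {
  "targets": [
    [-0.03, 0.002, 0.008, 0, 0, 0],
    [-0.06, 0.002, 0.008, 0, 0, 0],
    [-0.09, 0.002, 0.008, 0, 0, 0],
    [-0.12, 0.002, 0.008, 0, 0, 0],
    [-0.15, 0.002, 0.008, 0, 0, 0],
    [-0.18, 0.002, 0.008, 0, 0, 0],
    [-0.2, 0.002, 0.008, 0, 0, 0],
    [-0.212, 0.002, 0.008, 0, 0, 0],
    [-0.212, 0.002, 0.008, 0, 0, 0]
  ]
}}

```text
time_s: 19.8
position: [0.5309, -0.2632, 0.0982]
tcp_rot: [[-0.998, 0.065, -0.015], [0.065, 0.998, -0.001], [0.015, -0.002, -1.0]]
force: [-17.6, -4.3, 8.1]
opening: 0.004
```

Run:
```python
from h import *
s=bot.read_state();print(s["position"],s["force"],s["opening"]*87)
i=bot.capture("scene");cv2.imwrite("pics/s12.png",cv2.resize(i[130:260,30:180],None,fx=4.5,fy=4.5))
```

```text
[ 0.53092908 -0.26316296  0.09818906] [-17.60733674  -4.3217806    8.1202666 ] 0.35177888409674973
```

View pics/s12.png

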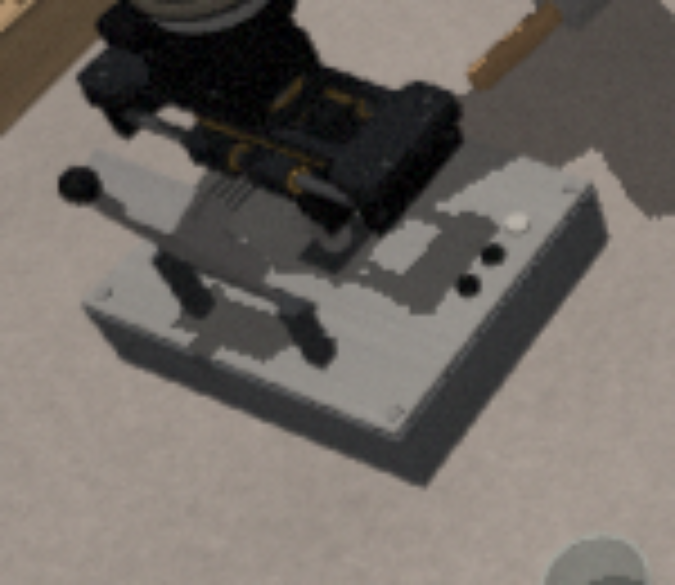

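Emit:
{"api": "carry_out", "payload": {
  "targets": [
    [0.03, 0, 0, 0, 0, 0],
    [0.08, 0, 0, 0, 0, 0],
    [0.1, 0, -0.15, 0, 0, 0],
    [0.1, 0, -0.4, 0, 0, 0],
    [0.25, 0, -0.7, 0, 0, 0],
    [0.25, 0, -0.9, 0, 0, 0],
    [0.25, 0, -0.9, 0, 0, 0]
  ]
}}

```text
time_s: 20.72
position: [0.4862, -0.2613, 0.2833]
tcp_rot: [[-0.998, 0.065, -0.006], [0.065, 0.998, -0.008], [0.006, -0.008, -1.0]]
force: [-0.5, -0.1, -1.4]
opening: 0.004
```

Run:
```python
from h import *
s=bot.read_state();print(s["position"],s["force"],s["opening"]*87)
i=bot.capture("scene");cv2.imwrite("pics/s13.png",cv2.resize(i[130:260,30:180],None,fx=4.5,fy=4.5,interpolation=cv2.INTER_CUBIC))
r=np.radians(-4.);X=np.array([np.cos(r),np.sin(r),0]);H=np.array([.602,-.2685,0])
for q in (0,.45,.6,.75,.9):
    p=H-.066*X+.036*np.sin(q-.45)*X;p[2]=.064+.036*np.cos(q-.45);print(q,(proj("scene",p)-[30,130])*4.5)
```

```text
[ 0.48618066 -0.26126622  0.28329219] [-0.49248868 -0.05019919 -1.42860189] 0.3469321527859812
0 [334.27748995 182.8260464 ]
0.45 [314.77559921 197.9042207 ]
0.6 [308.9161576  205.00563322]
0.75 [303.63170506 212.88956714]
0.9 [299.05768631 221.36462768]
```

View pics/s13.png

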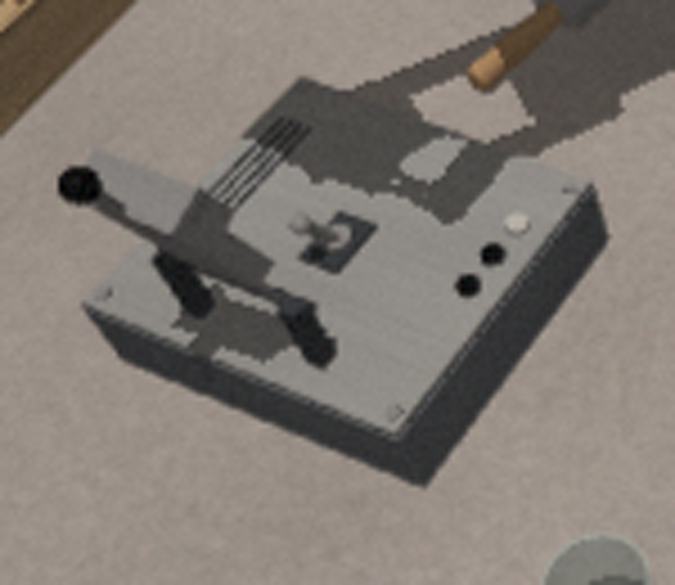

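Run:
```python
from h import *
print(ray("scene",30+79/4.5,130+185/4.5,.230))
for p in([.646,-.271,.295],[.646,-.271,.231]): print(goal(p,down(176)))
```

```text
[ 0.64451083 -0.26846224  0.23      ]
[-0.8061 -0.0014 -0.079  -0.003  -0.0064  0.003 ]
[-8.093e-01  1.000e-04  2.410e-01 -3.000e-03 -6.400e-03  3.000e-03]
```

Emit:
{"api": "carry_out", "payload": {
  "targets": [
    [-0.1, 0, -0.08, 0, -0.006, 0.003],
    [-0.3, 0, -0.08, 0, -0.006, 0.003],
    [-0.5, 0, -0.08, 0, -0.006, 0.003],
    [-0.7, 0, -0.08, 0, -0.006, 0.003],
    [-0.806, 0, -0.08, 0, -0.006, 0.003],
    [-0.806, 0, -0.08, 0, -0.006, 0.003],
    [-0.806, 0, 0.02, 0, -0.006, 0.003],
    [-0.809, 0, 0.12, 0, -0.006, 0.003],
    [-0.809, 0, 0.2, 0, -0.006, 0.003],
    [-0.809, 0, 0.24, 0, -0.006, 0.003],
    [-0.809, 0, 0.24, 0, -0.006, 0.003]
  ],
  "jaw": 1
}}

```text
time_s: 22.15
position: [0.6454, -0.2709, 0.2305]
tcp_rot: [[-0.998, 0.07, -0.002], [0.07, 0.998, -0.004], [0.002, -0.004, -1.0]]
force: [-0.2, -0.1, 0.4]
opening: 0.996
```

Emit:
{"api": "carry_out", "payload": {
  "targets": [
    [0, 0, 0, 0, 0, 0],
    [0, 0, 0, 0, 0, 0],
    [0, 0, 0, 0, 0, 0],
    [0, 0, 0, 0, 0, 0],
    [0, 0, 0, 0, 0, 0],
    [0, 0, 0, 0, 0, 0],
    [0, 0, 0, 0, 0, 0],
    [0, 0, 0, 0, 0, 0],
    [0, 0, 0, 0, 0, 0]
  ],
  "jaw": -1
}}

```text
time_s: 23.28
position: [0.6454, -0.2709, 0.2304]
tcp_rot: [[-0.998, 0.07, -0.002], [0.07, 0.998, -0.004], [0.002, -0.004, -1.0]]
force: [0.3, -0.1, 0.2]
opening: 0.18
```

Run:
```python
from h import *
s=bot.read_state();print(s["position"],s["force"],s["opening"]*87)
p0=s["position"];Rt=s["tcp_rot"]
H=np.array([.602,-.2690,.106]);r=np.radians(-4.);X=np.array([np.cos(r),np.sin(r),0])
print(np.arctan2(p0[2]-H[2],-(p0-H)@X),np.hypot(p0[2]-H[2],-(p0-H)@X))
for t in np.arange(1.8,-.05,-.1):
    print(round(t,2),np.round(Rt.T@(H+.13*(-np.cos(t)*X+np.sin(t)*np.array([0,0,1.]))-p0)/.2,3))
i=bot.capture("scene");cv2.imwrite("pics/s14.png",cv2.resize(i[130:260,30:180],None,fx=4.5,fy=4.5,interpolation=cv2.INTER_CUBIC))
```

```text
[ 0.64541311 -0.27089341  0.23044829] [ 0.31426837 -0.06586923  0.22142568] 15.67711786404641
1.9066300124762154 0.13181184360742437
1.8 [ 0.07  -0.006 -0.011]
1.7 [ 0.133 -0.006 -0.022]
1.6 [ 0.198 -0.006 -0.027]
1.5 [ 0.263 -0.006 -0.026]
1.4 [ 0.328 -0.006 -0.018]
1.3 [ 0.391 -0.006 -0.003]
1.2 [ 0.453 -0.006  0.017]
1.1 [ 0.512 -0.006  0.044]
1.0 [ 0.568 -0.005  0.076]
0.9 [ 0.621 -0.005  0.114]
0.8 [ 0.67  -0.005  0.157]
0.7 [ 0.714 -0.005  0.205]
0.6 [ 0.753 -0.005  0.257]
0.5 [ 0.787 -0.005  0.312]
0.4 [ 0.815 -0.004  0.371]
0.3 [ 0.837 -0.004  0.432]
0.2 [ 0.853 -0.004  0.495]
0.1 [ 0.863 -0.004  0.559]
-0.0 [ 0.866 -0.003  0.624]
```

View pics/s14.png

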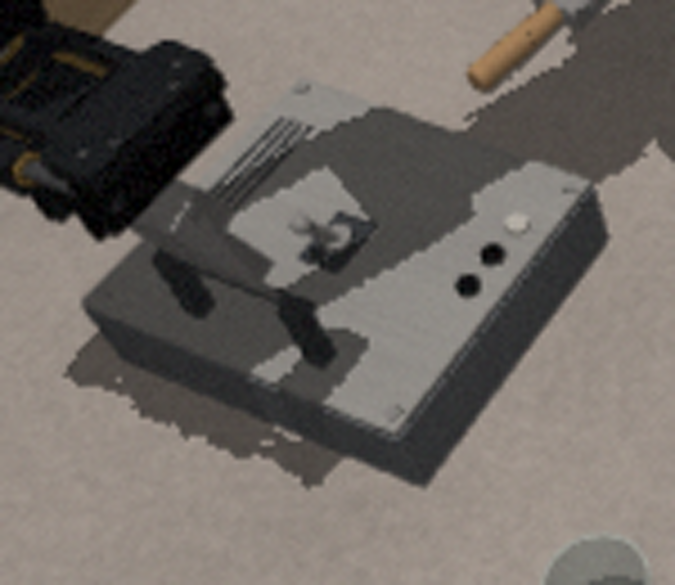

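Emit:
{"api": "carry_out", "payload": {
  "targets": [
    [0.07, 0, -0.011, 0, 0, 0],
    [0.133, 0, -0.022, 0, 0, 0],
    [0.198, 0, -0.027, 0, 0, 0],
    [0.263, 0, -0.026, 0, 0, 0],
    [0.328, 0, -0.018, 0, 0, 0],
    [0.391, 0, -0.003, 0, 0, 0],
    [0.453, 0, 0.017, 0, 0, 0],
    [0.512, 0, 0.044, 0, 0, 0],
    [0.568, 0, 0.076, 0, 0, 0],
    [0.621, 0, 0.114, 0, 0, 0],
    [0.67, 0, 0.157, 0, 0, 0],
    [0.714, 0, 0.205, 0, 0, 0],
    [0.753, 0, 0.257, 0, 0, 0],
    [0.787, 0, 0.312, 0, 0, 0],
    [0.815, 0, 0.371, 0, 0, 0],
    [0.837, 0, 0.432, 0, 0, 0],
    [0.853, 0, 0.495, 0, 0, 0],
    [0.863, 0, 0.559, 0, 0, 0],
    [0.866, 0, 0.624, 0, 0, 0],
    [0.866, 0, 0.627, 0, 0, 0]
  ]
}}

```text
time_s: 25.82
position: [0.472, -0.2595, 0.1044]
tcp_rot: [[-0.998, 0.07, -0.003], [0.07, 0.998, -0.004], [0.003, -0.004, -1.0]]
force: [0.1, -5.6, -0.5]
opening: 0.179
```

Run:
```python
from h import *
s=bot.read_state();print(s["position"],s["force"],s["opening"]*87)
i=bot.capture("scene");cv2.imwrite("pics/s15.png",cv2.resize(i[130:260,30:180],None,fx=4.5,fy=4.5,interpolation=cv2.INTER_CUBIC))
```

```text
[ 0.47199611 -0.25951671  0.10444898] [ 0.11029245 -5.59992793 -0.50958622] 15.545618297148348
```

View pics/s15.png

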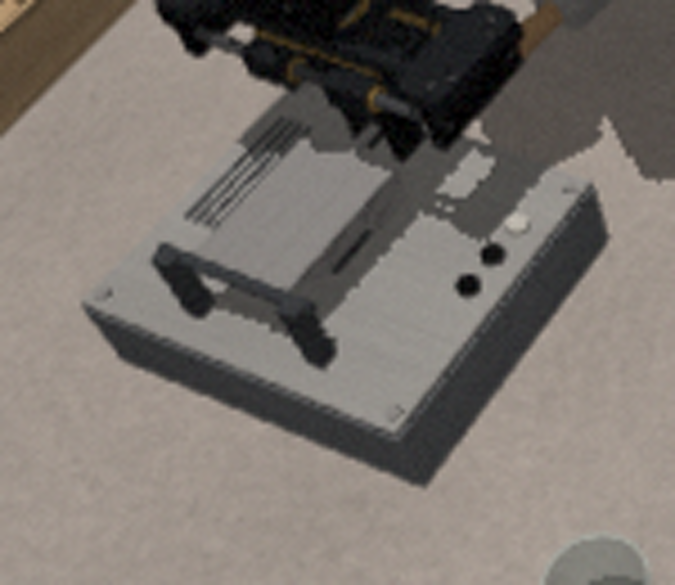

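Emit:
{"api": "carry_out", "payload": {
  "targets": [
    [0, 0, 0.012, 0, 0, 0],
    [0, 0, 0.025, 0, 0, 0],
    [0, 0, 0.025, 0, 0, 0]
  ]
}}

```text
time_s: 26.25
position: [0.4722, -0.2597, 0.1021]
tcp_rot: [[-0.998, 0.069, -0.002], [0.069, 0.998, -0.005], [0.001, -0.005, -1.0]]
force: [-2.1, -1.1, 20.8]
opening: 0.176
```

Reaction of 21 N: the cover is against its stop. Now I'll release and clear out.

Emit:
{"api": "carry_out", "payload": {
  "targets": [
    [0, 0, 0, 0, 0, 0],
    [0, 0, 0, 0, 0, 0],
    [0, 0, 0, 0, 0, 0],
    [0, 0, 0, 0, 0, 0],
    [0, 0, -0.15, 0, 0, 0],
    [0, 0, -0.4, 0, 0, 0],
    [0, 0, -0.7, 0, 0, 0],
    [0.2, 0, -0.9, 0, 0, 0],
    [0.3, 0, -0.9, 0, 0, 0],
    [0.3, 0, -0.9, 0, 0, 0]
  ],
  "jaw": 1
}}

```text
time_s: 27.5
position: [0.4115, -0.2539, 0.2823]
tcp_rot: [[-0.998, 0.071, -0.002], [0.071, 0.997, -0.004], [0.002, -0.004, -1.0]]
force: [-0.4, -1.2, -0.3]
opening: 0.991
```

Run:
```python
from h import *
s=bot.read_state();print(s["position"],s["force"],s["opening"]*87)
i=bot.capture("scene");cv2.imwrite("pics/s16.png",cv2.resize(i[130:260,30:180],None,fx=4.5,fy=4.5,interpolation=cv2.INTER_CUBIC))
for t in (0,.08,.15):
    r=np.radians(-4.);X=np.array([np.cos(r),np.sin(r),0]);H=np.array([.6017,-.2688,.106])
    print(t,(proj("scene",H+.13*(-np.cos(t)*X+np.sin(t)*np.array([0,0,1.])))-[30,130])*4.5)
j=bot.capture("top");cv2.imwrite("pics/t16.png",cv2.resize(j[90:210,155:325],None,fx=4.5,fy=4.5))
```

```text
[ 0.4115384  -0.25393356  0.28227299] [-0.35138374 -1.20239934 -0.31563478] 86.25281811993182
0 [381.17147555 114.66486283]
0.08 [375.47258071 103.03784288]
0.15 [369.69432036  93.53245333]
```

View pics/s16.png

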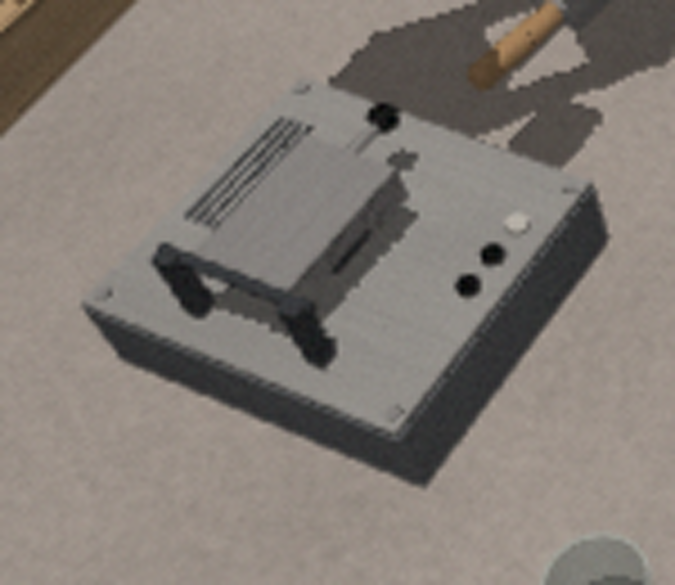

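View pics/t16.png

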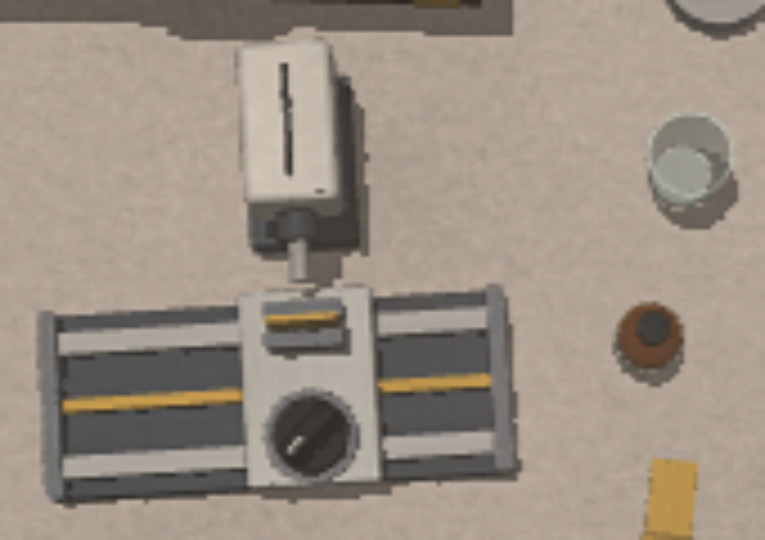

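```bash
python3 -c "
from rig import bot
print(bot.hand_in())"
```

```text
the job is handed in; nothing more can be done
None
```

I completed the sequence and handed the job in at about 27.6 s. The hand-in reports no verdict, so the results below are my own last checks.

- **Carriage:** I gripped the knob and turned it about 45° clockwise. The lock plate is in line with the nozzle to about 1 mm. The wrist camera read about −1 mm and the top camera about +1.3 mm, so the two disagree slightly in sign, but both are well inside 5 mm. The final top picture shows no change.
- **Cover opened:** I swung the cover to about 1.9 rad by its ball and released it; it stayed there.
- **Toggle:** I pushed it to the stop, with about 18 N of reaction. It stopped about 7 mm before my planned end point. After backing off, the picture put the tip within a pixel of where it should be at 0.9 rad (on). I could not see the toggle again once the cover was shut.
- **Cover shut:** I swung it closed and pressed it against its stop, with about 21 N of reaction. In the final picture the ball is within a pixel of its closed position.
- **Surroundings:** The last picture shows the bottle and jar in place, and the part of the loose hinge in that crop is unmoved. The gripper is open and clear, with the hand about 0.28 m above the bench.

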